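# Tip the bearing housing over the edge of the setting plate

### The job

Push the bearing housing (the taller of the two grey blocks, with a bearing in its broad faces) along the bench until it stands squarely against the front edge of the steel setting plate, then push it high up so that it tips over that edge and lies flat on the plate, bearing face up, its sides about square to the plate. Do not lift it, and leave the lower plain jaw block where it stands.

Things in the scene. Friction and masses are not known exactly. Their poses are not given: they have to be found in the camera images.
- setting_plate: Flat bright steel plate fixed to the bench, 80 mm deep (its x), 290 wide (y), 10 thick. Its front edge, 10 mm high, faces the robot and serves as the fence. Origin: on the bench at the middle of that front edge; x points level away from the robot across the plate (the way to push and tip), y left along the edge, z up. Place and yaw vary.
- bearing_housing: Grey box-shaped block, flush round bearing (60 mm) in both broad faces, 0.6 to 0.9 kg. At the start 50 mm deep (its x), 90 wide (y), 84 tall (z), upright, 20 to 40 mm short of the plate's edge, square to it within 6 degrees. Origin: centre of its starting underside; x points toward the plate, z up. Smooth metal (friction 0.4 to 0.6). Lying on the plate: x down, z along the plate's x.
- housing_centre (a point): The middle of the bearing housing's volume, 42 mm above its origin along its z. 42 mm above the bench at the start; 35 mm above the bench when it lies flat on the plate.
- jaw_block: Bystander: plain grey block without bearing, 50 mm deep, 90 mm wide, only 60 mm tall, two small tapped holes in its top, loose, 0.8 kg. Stands beside the housing in front of the same plate (to its left or to its right, centres 120 to 180 mm apart). Origin: centre of its underside.

How it is judged (in metres and radians):
On the way:
1. the housing stands upright against the plate's front edge (within 10 mm and 10 degrees) (x of housing_centre in the frame of setting_plate above -0.035 m and angle between the x axis of bearing_housing and the x axis of setting_plate, either way round below 0.175 rad and angle between bearing_housing's own z axis and vertical below 0.12 rad), for 0.1 s.
At the end, for the whole second after the job is handed in: The housing lies at rest flat on the plate (10 degrees; centre 31 to 35 mm above the bench) on the face that stood toward the plate, its centre 0 to 65 mm behind the front edge and within 130 mm of the plate's middle sideways, its long axis square to the edge within 15 degrees (angle between bearing_housing's own x axis and vertical above 2.967 rad and z of housing_centre in the frame of setting_plate between 0.029 and 0.041 m and x of housing_centre in the frame of setting_plate between 0 and 0.065 m and y of housing_centre in the frame of setting_plate between -0.13 and 0.13 m and angle between the z axis of bearing_housing and the x axis of setting_plate, either way round below 0.26 rad and linear speed of bearing_housing below 0.02 m/s); the robot touches nothing.
It fails at once if the housing is lifted (centre more than 75 mm above the bench) (height (world z) of housing_centre above 0.075 m).
It fails at once if the jaw block is moved more than 20 mm (distance of jaw_block from where it was at the start of the episode above 0.02 m).
It also fails if it takes over 35 s, if anything falls off the work surface, if the arm or the gripper's body presses on something with over 40 N, if the wrist force passes 120 N, or if a joint passes its speed limit or range.

### The arm

A 7-joint arm with a two-finger parallel gripper is mounted at the origin on a cart in front of the work surface, level with it; the furniture and walls round the work are solid. World frame = base frame: x ahead of the robot, y to its left, z up, the work surface at z = 0. Lengths are in mm, angles in rad, forces in N, time in s.
With the tool pointing down it reaches from about 400 to 850 mm from the base axis. Payload 10.4 kg.
Tool frame: the origin (TCP) lies at the very end of the fingers, on their centre line; the grasp point (between the pads) lies 19 mm behind it; z points along the fingers, y is the line along which they close (so a half turn about z gives the same grasp; the last joint's range is limited). The gripper opens to 87 mm and grips with 3 to 60 N. Pads are 19 mm wide; open, the fingers measure 117 mm over their backs; the gripper's body (75 mm by 190 mm) begins 51 mm behind the grasp point.
Start: joints at [1.286, 0.332, -0.065, 1.46, 0.022, 1.35, -0.088], TCP at [161.783, -603.72, 222.576] pointing down, gripper open.
Joint ranges: [-2.6, 2.6], [-0.5, 2.12], [-1.47, 1.34], [0.16, 2.42], [-1.27, 4.41], [0.06, 2.06], [-2.6, 2.6]. Speed limits (rad/s): [2.22, 2.22, 2.79, 2.79, 3.14, 3.14, 3.14].

### API

Orientations are given as [roll, pitch, yaw] about the fixed x, y, z axes, in that order (R = Rz(yaw) Ry(pitch) Rx(roll)).
In Python, from bench import * gives the robot as it stands.
- The arm moves only by the tool play_rows, never from a script. Its argument "motion" is a list of rows, each a list of 5 numbers: the shift along the tool's x, y, z in cm, then the turn about the tool's z in rad, then the closure, from 0 (fully open) to 1 (shut). In form: [[tx, ty, tz, spin, fingers], ...]. A call has exactly 5 rows; each row shifts and turns the commanded pose from where the row before left it, along the tool's axes as they then stand; what a row does not reach is not made up. A row lasts 1/8 s, in which the tool goes at most 62.5 mm and 10.7 degrees, less where a joint would pass 70% of its speed; a pose out of reach is approached as far as the arm can. A call is refused whole if a number of a shift passes 6.25 or a number of a turn 0.188, either way. A call with a gripper value outside its range is refused whole. The fingers move at their own pace and stop on an object; "grip_force" is the grip in N (left out, the last holds). Time passes only in rows, so rows that do not move let the fingers close, or fill a call up. It gives the time, the measured TCP pose, the force, the opening and the grip force at its end, in the units of the state.
- sense(): the state, without advancing time (a new reading comes with each control period).
- grab_frame(name): name is "scene" or "top" or "wrist"; returns a dict with "image" (420x560x3 uint8, blue, green, red), "fov_y" (degrees; the focal length in pixels is half the picture's height over the tangent of half this angle, whatever the lens; pixels are square), "cx", "cy" (the principal point, pixels), "origin" and "rotation" of the camera in the world; the wrist camera has in their place "hand_eye" (4x4, takes a point from camera to tool coordinates, whose origin is the TCP and whose axes are the flange's). Camera axes: x right, y up, looking along -z (the intrinsics and any distortion apply to the point x, -y, -z); pixel columns grow to the right and rows downward; lengths in mm; the calibration is good to about 2 mm. A picture is of the moment at which its call begins: read the wrist's pose just before it. There is no depth.
- close_job(): hands the job in; it is judged then, once.
Trained networks look in the newest picture that a camera, given by its name, has taken for a name from the list of things; names that differ only in an ending like _2 or _b are one class to them, and where a whole thing is asked for, a point or a joint stands for the part that bears it (a point fixed in the world has none). Each returns a list of dicts, best first, with "p" (0 to 1); they miss things now and then, are a little off and sometimes report something else, mostly with a low value. They report only what shows in the picture. A call takes as long as a camera call.
- cut_out(camera, label): "mask" (420x560 bool, what is visible of it).
- landmark_of(camera, label): "point" ([x, y, z] in mm, in the coordinates of the camera as it stood for that picture, good to about 4 mm: a listed point, or the origin of a listed thing).
The state is a dict: "time_s": time; "qpos": joint angles; "joint_velocities": joint speeds; "joint_efforts": joint torques, N m; "eef_pos": TCP position; "ee_rot": TCP orientation; "wrist_force": force on the tool from outside, world axes, zero at the start; "moment": the same for the moment, N m; "grip_width": finger opening in mm; "grasp_force": force on a finger pad.
Only numpy, scipy, OpenCV 4.12 (cv2) and the standard library are available. Lean on these libraries where they do the work, as an engineer would, in place of code of your own. Each camera call takes 0.05 s, during which the arm holds its last target. There are 200 camera calls.

## Working session

There is one attempt and no reset: what is moved stays moved. The work goes in short steps, Python scripts to look and compute and a tool call to move; the robot and the scene stay as the last step left them, time stands still between calls to the robot, and variables do not carry over. Pictures are saved under pics/ and viewed, at most 10 in all, crops included, and the job is handed in when it is done.

Besides the shell and the picture viewer there is one more tool, called as name(argument=value, ...), one argument or row to a line, values as JSON. play_rows: Moves the arm, as the interface text tells. Its arguments: {"type":"object","properties":{"motion":{"type":"array","items":{"type":"array","items":{"type":"number"}}},"grip_force":{"type":"number"}},"required":["motion"]}

```bash
mkdir -p pics; cat > h.py <<'E'
from bench import *
import numpy as np, cv2
from scipy.spatial.transform import Rotation as R
def towf(f,p):
    return np.array(f["origin"])+np.array(f["rotation"])@np.array(p)
def ray(f,uv,z):
    fl=210/np.tan(np.radians(f["fov_y"]/2)); d=np.array([(uv[0]-f["cx"])/fl,-(uv[1]-f["cy"])/fl,-1.])
    d=np.array(f["rotation"])@d; o=np.array(f["origin"]); return o+d*(z-o[2])/d[2]
E
python3 - <<'E'
from h import *
s=sense();print(s["eef_pos"],s["ee_rot"],s["wrist_force"])
for c in("top","scene"):
    f=grab_frame(c);cv2.imwrite(f"pics/{c}0.png",f["image"])
    print(c,{k:(np.round(v,3).tolist()) for k,v in f.items() if k!="image"})
    for l in("setting_plate","bearing_housing","housing_centre","jaw_block"):
        for d in landmark_of(c,l)[:2]: print(l,round(d["p"],2),towf(f,d["point"]).round(1))
        for d in cut_out(c,l)[:1]:
            m=d["mask"].astype(np.uint8); print("  mask",d["p"],cv2.boundingRect(m),cv2.minAreaRect(cv2.findNonZero(m)))
E
```

```text
[ 161.67018263 -603.32476402  221.74771354] [-3.14017085e+00  9.54417820e-05  2.61895408e-01] [ 0.33786823  0.44814879 -0.45511671]
top {'fov_y': 42.824, 'cx': 292.51, 'cy': 211.622, 'origin': [444.594, 270.589, 918.91], 'rotation': [0.071, 0.001, -1.557]}
setting_plate 0.89 [1878.8 1704.8 2353.2]
  mask 0.94 (210, 148, 174, 69) ((296.7961730957031, 181.83889770507812), (170.4248504638672, 47.771446228027344), 7.621070861816406)
bearing_housing 0.66 [1872.7 1698.7 2347. ]
  mask 0.92 (308, 224, 61, 36) ((338.31671142578125, 241.6658477783203), (59.82526397705078, 33.45820236206055), 2.862405300140381)
  mask 0.69 (309, 224, 60, 35) ((338.0533447265625, 241.25379943847656), (59.13505172729492, 32.2749137878418), 4.085616588592529)
jaw_block 0.66 [1868.7 1694.7 2343. ]
  mask 0.97 (217, 216, 60, 37) ((246.26791381835938, 233.9727020263672), (58.128517150878906, 31.196613311767578), 6.709837436676025)
scene {'fov_y': 56.167, 'cx': 281.381, 'cy': 212.596, 'origin': [-85.834, 781.332, 449.624], 'rotation': [1.076, 0.024, -2.296]}
setting_plate 0.72 [2003.8 2871.  2539.3]
  mask 0.95 (206, 193, 91, 47) ((253.55001831054688, 217.1500244140625), (22.135944366455078, 95.18455505371094), 71.56504821777344)
bearing_housing 0.94 [2106.5 2973.7 2642. ]
  mask 0.72 (296, 178, 45, 52) ((318.0, 203.5), (51.0, 44.0), 90.0)
housing_centre 0.95 [2047.2 2914.4 2582.7]
housing_centre 0.3 [2010.1 2877.3 2545.5]
  mask 0.86 (297, 179, 44, 51) ((318.5, 204.0), (50.0, 43.0), 90.0)
jaw_block 0.75 [1786.4 2653.5 2321.8]
  mask 0.89 (240, 207, 51, 47) ((266.009765625, 229.53146362304688), (38.894161224365234, 53.253055572509766), 72.75853729248047)
```

```bash
python3 - <<'E'
s=open('h.py').read().replace('np.array(f["rotation"])','R.from_euler("xyz",f["rotation"]).as_matrix()')
open('h.py','w').write(s)
E
python3 - <<'E'
from h import *
for c in("top","scene"):
    f=grab_frame(c)
    for l in("setting_plate","bearing_housing","housing_centre","jaw_block"):
        for d in landmark_of(c,l)[:1]: print(c,l,round(d["p"],2),towf(f,d["point"]).round(1))
    if c=="top":
        for l,z in(("setting_plate",10),("bearing_housing",84),("jaw_block",60)):
            m=cut_out(c,l)[0]["mask"].astype(np.uint8)
            r=cv2.minAreaRect(cv2.findNonZero(m)); print(l,[ray(f,q,z)[:2].round(1).tolist() for q in cv2.boxPoints(r)])
E
python3 -c "
import cv2
i=cv2.imread('pics/top0.png')[120:290,180:410];cv2.imwrite('pics/a.png',cv2.resize(i,None,fx=3.4,fy=3.4,interpolation=2))"
```

```text
top setting_plate 0.84 [518.6 272.2   1. ]
top bearing_housing 0.57 [460.1 197.9   2.9]
top jaw_block 0.76 [467.5 345.4   2.9]
setting_plate [[538.2, 416.5], [618.7, 407.6], [582.6, 117.7], [502.6, 128.4]]
bearing_housing [[434.4, 250.7], [486.3, 248.5], [482.6, 153.7], [430.8, 156.2]]
jaw_block [[448.6, 393.2], [498.2, 388.8], [489.2, 297.7], [439.8, 302.4]]
scene setting_plate 0.8 [ 5.198e+02  2.698e+02 -4.000e-01]
scene bearing_housing 0.88 [463.8 196.9   3.9]
scene housing_centre 0.9 [458.4 203.8  41.9]
scene jaw_block 0.63 [468.6 344.4   4.3]
```

View pics/a.png

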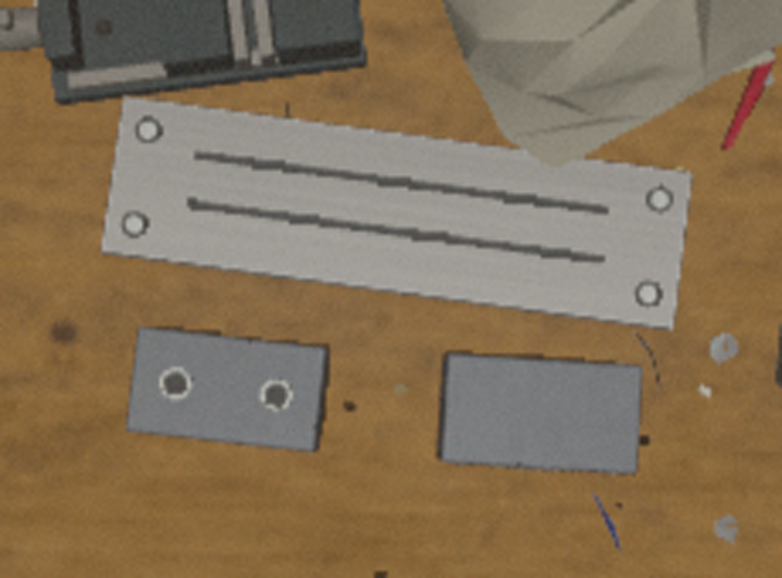

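View pics/scene0.png

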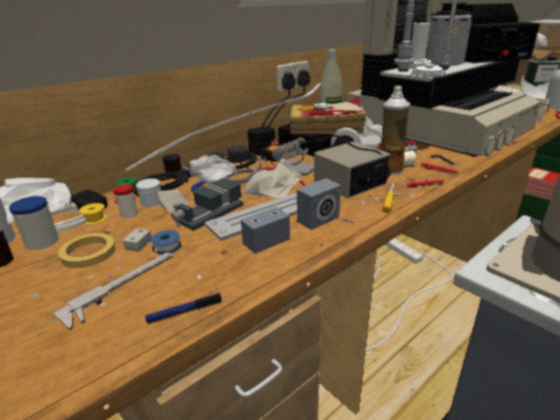

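play_rows(
  motion=[
    [5,-3.1,0,0,0.43],
    [5,-3.1,0,0,0.43],
    [5,-3.1,0,0,0.43],
    [5,-3.1,0,0,0.43],
    [5,-3.1,0,0,0.43],
  ],
)

```text
time_s: 2.17
eef_pos: [364.3, -387.8, 222.9]
ee_rot: [3.141, -0.0, 0.262]
wrist_force: [0.3, -1.1, -0.7]
grip_width: 51.0
grasp_force: 0.0
```

play_rows(
  motion=[
    [2,-5,0,0.128,0.43],
    [2,-5,0,0.128,0.43],
    [2,-5,0,0.129,0.43],
    [0,-6,0,0,0.43],
    [0,-6,0,0,0.43],
  ],
)

```text
time_s: 2.8
eef_pos: [417.2, -112.5, 222.8]
ee_rot: [3.141, -0.001, -0.123]
wrist_force: [0.6, 0.3, -0.1]
grip_width: 49.5
grasp_force: 0.0
```

play_rows(
  motion=[
    [-1.15,-5.5,1,0,0.43],
    [-1.15,-5.5,1,0,0.43],
    [-1.15,-5.5,1,0,0.43],
    [-1.15,-5.5,1,0,0.43],
    [-1.15,-5.5,1,0,0.43],
  ],
)

```text
time_s: 3.42
eef_pos: [393.6, 167.2, 172.6]
ee_rot: [3.141, -0.002, -0.124]
wrist_force: [1.4, -1.0, -0.8]
grip_width: 49.7
grasp_force: 0.0
```

play_rows(
  motion=[
    [0,-4.2,0,0,0.43],
    [0,0,3.5,0,0.43],
    [0,0,3.5,0,0.43],
    [0,0,3.5,0,0.43],
    [0,0,3.5,0,0.43],
  ],
)

```text
time_s: 4.05
eef_pos: [399.3, 207.2, 31.6]
ee_rot: [-3.141, -0.001, -0.123]
wrist_force: [1.1, 0.1, 0.2]
grip_width: 49.6
grasp_force: 0.0
```

```bash
cat > look.py <<'E'
from h import *
import sys
s=sense();print(np.round(s["eef_pos"],1),np.round(s["ee_rot"],3),np.round(s["wrist_force"],1))
for c in("top","scene"):
    f=grab_frame(c)
    for l in("bearing_housing","housing_centre","jaw_block"):
        for d in landmark_of(c,l)[:1]: print(c,l,round(d["p"],2),towf(f,d["point"]).round(1))
    x,y,w,h=(180,120,230,170) if c=="top" else (180,130,200,150)
    cv2.imwrite(f"pics/{sys.argv[1]}_{c}.png",cv2.resize(f["image"][y:y+h,x:x+w],None,fx=3,fy=3,interpolation=2))
E
python3 look.py b
```

```text
[399.3 207.2  31.6] [-3.141e+00 -1.000e-03 -1.230e-01] [1.1 0.1 0.2]
top bearing_housing 0.9 [460.8 196.4   1. ]
top jaw_block 0.83 [467.3 343.9  -1.1]
scene bearing_housing 0.97 [464.1 193.6   3.9]
scene housing_centre 0.88 [458.9 204.7  43.5]
scene jaw_block 0.77 [466.1 344.7   4.4]
```

View pics/b_scene.png

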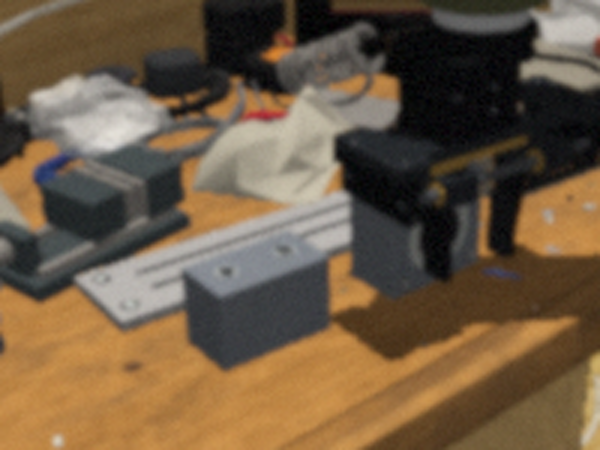

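play_rows(
  motion=[
    [1,0,0,0,0.43],
    [1,0,0,0,0.43],
    [1,0,0,0,0.43],
    [1,0,0,0,0.43],
    [0.7,0,0,0,0.43],
  ],
)

```text
time_s: 5.08
eef_pos: [444.6, 201.8, 32.2]
ee_rot: [3.141, 0.003, -0.123]
wrist_force: [-10.6, 0.6, 8.2]
grip_width: 49.7
grasp_force: 5.5
```

play_rows(
  motion=[
    [0.2,0,0,0,0.43],
    [0.15,0,0,0,0.43],
    [0.15,0,0,0,0.43],
    [0,0,0,0,0.43],
    [0,0,0,0,0.43],
  ],
)

```text
time_s: 5.7
eef_pos: [449.5, 201.2, 32.1]
ee_rot: [3.141, 0.003, -0.123]
wrist_force: [-6.7, 1.3, 3.9]
grip_width: 49.8
grasp_force: 3.6
```

```bash
python3 look.py c
```

```text
[449.5 201.2  32.1] [ 3.141e+00  3.000e-03 -1.230e-01] [-6.7  1.3  3.9]
top jaw_block 0.62 [469.1 346.   -0.6]
scene bearing_housing 0.7 [488.9 191.9   5.3]
scene housing_centre 0.77 [483.  202.   41.7]
scene jaw_block 0.96 [467.2 343.7   7.3]
```

View pics/c_scene.png

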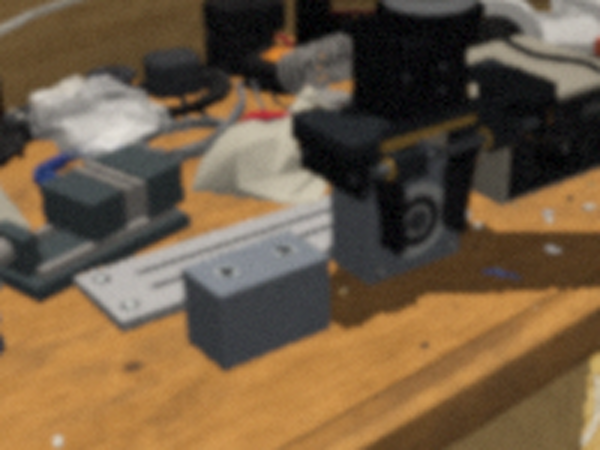

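play_rows(
  motion=[
    [0.1,0,0,0,0.43],
    [0.1,0,0,0,0.43],
    [0.1,0,0,0,0.43],
    [0,0,0,0,0.43],
    [0,0,0,0,0.43],
  ],
)

```text
time_s: 6.72
eef_pos: [452.5, 200.8, 32.1]
ee_rot: [3.141, 0.003, -0.123]
wrist_force: [-7.1, 0.9, 3.5]
grip_width: 49.8
grasp_force: 3.7
```

play_rows(
  motion=[
    [0.1,0,0,0,0.43],
    [0.1,0,0,0,0.43],
    [0.1,0,0,0,0.43],
    [0,0,0,0,0.43],
    [0,0,0,0,0.43],
  ],
)

```text
time_s: 7.35
eef_pos: [452.8, 200.8, 31.8]
ee_rot: [3.139, 0.007, -0.122]
wrist_force: [-19.4, 1.4, 15.3]
grip_width: 49.5
grasp_force: 10.0
```

play_rows(
  motion=[
    [-1,0,0,0,0.43],
    [-1,0,0,0,0.43],
    [0,0,-2,0,0.43],
    [0,0,-1.9,0,0.43],
    [0,0,0,0,0.43],
  ],
)

```text
time_s: 7.98
eef_pos: [438.5, 202.9, 73.9]
ee_rot: [-3.14, -0.004, -0.124]
wrist_force: [-0.3, -0.6, 0.2]
grip_width: 49.7
grasp_force: 0.0
```

```bash
python3 look.py d
```

```text
[438.5 202.9  73.9] [-3.14  -0.004 -0.124] [-0.3 -0.6  0.2]
top bearing_housing 0.78 [489.6 194.1  -0.5]
top jaw_block 0.81 [ 4.689e+02  3.459e+02 -2.000e-01]
scene bearing_housing 0.78 [493.3 195.2   5. ]
scene housing_centre 0.77 [486.1 200.5  42.3]
scene jaw_block 0.92 [468.4 346.6   6.2]
```

View pics/d_scene.png

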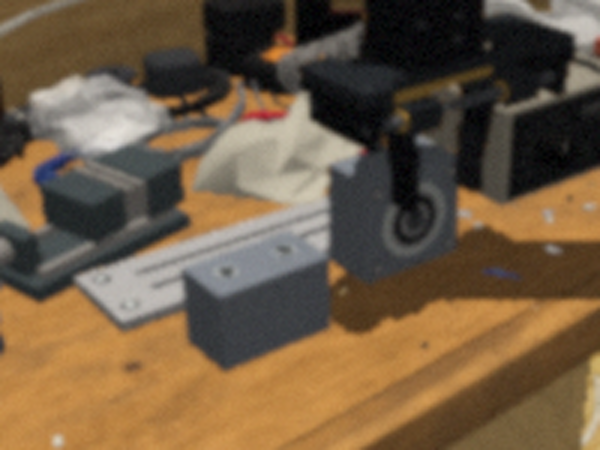

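```bash
python3 - <<'E'
from h import *
f=grab_frame("top");cv2.imwrite("pics/e.png",f["image"][60:360,150:560])
for u in((409,226),(409,180),(380,226)): print(u,ray(f,u,0).round(),ray(f,u,100).round())
E
```

```text
(409, 226) [488.  73.   0.] [484.  94. 100.]
(409, 180) [568.  72.   0.] [554.  94. 100.]
(380, 226) [488. 122.   0.] [483. 138. 100.]
```

View pics/e.png

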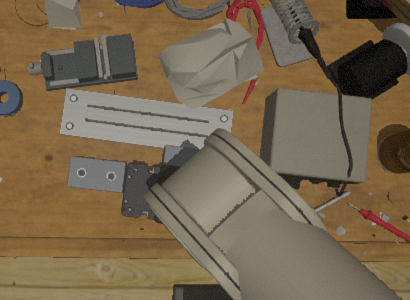

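play_rows(
  motion=[
    [1.2,0,0.2,0,0.43],
    [0.7,0,0,0,0.43],
    [0.7,0,0,0,0.43],
    [0.7,0,0,0,0.43],
    [0.7,0,0,0,0.43],
  ],
)

```text
time_s: 9.05
eef_pos: [476.3, 198.6, 69.9]
ee_rot: [-3.141, 0.001, -0.122]
wrist_force: [-7.0, 0.2, 11.1]
grip_width: 50.0
grasp_force: 5.5
```

play_rows(
  motion=[
    [0.6,0,0,0,0.43],
    [0.6,0,0,0,0.43],
    [0.6,0,0,0,0.43],
    [0.6,0,0,0,0.43],
    [0.6,0,0,0,0.43],
  ],
)

```text
time_s: 9.68
eef_pos: [506.6, 193.8, 69.3]
ee_rot: [3.141, 0.0, -0.123]
wrist_force: [0.6, 0.5, -1.1]
grip_width: 49.8
grasp_force: 0.0
```

```bash
python3 look.py f
```

```text
[506.6 193.8  69.3] [ 3.141  0.    -0.123] [ 0.6  0.5 -1.1]
top jaw_block 0.9 [470.3 346.5  -0.7]
scene bearing_housing 0.63 [493.2 192.7  37.2]
scene housing_centre 0.78 [529.5 194.4  33.2]
scene jaw_block 0.56 [468.2 344.5   5.5]
```

View pics/f_scene.png

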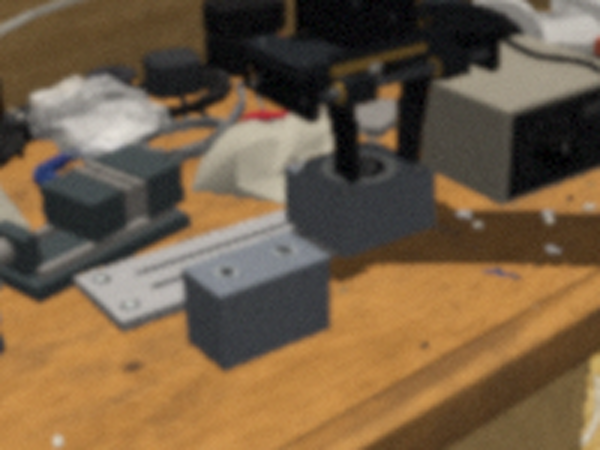

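play_rows(
  motion=[
    [0,0,-3,0,0.43],
    [0,0,-5,0,0.43],
    [-4,0,-4,0,0.43],
    [-5,2,0,0,0.43],
    [-5,3,0,0,0.43],
  ],
)

```text
time_s: 10.7
eef_pos: [365.0, 164.2, 189.8]
ee_rot: [3.141, 0.001, -0.121]
wrist_force: [-0.5, 0.0, 1.2]
grip_width: 49.5
grasp_force: 0.0
```

play_rows(
  motion=[
    [0,6,0,0,0.43],
    [0,6,0,0,0.43],
    [0,6,0,0,0.43],
    [0,6,0,0,0.43],
    [0,0,0,0,0.43],
  ],
)

```text
time_s: 11.32
eef_pos: [336.3, -77.4, 190.1]
ee_rot: [3.14, 0.001, -0.128]
wrist_force: [0.4, 1.2, 0.5]
grip_width: 49.4
grasp_force: 0.0
```

```bash
python3 look.py g; python3 - <<'E'
from h import *
f=grab_frame("top")
m=cut_out("top","bearing_housing")[0]["mask"].astype(np.uint8)
b=np.array([ray(f,q,60)[:2] for q in cv2.boxPoints(cv2.minAreaRect(cv2.findNonZero(m)))]);print(b.round(1),b.mean(0))
d=(b.mean(0)-[520.4,272.4]);print(d@[.9924,-.123],d@[.123,.9924])
E
```

```text
[336.3 -77.4 190.1] [ 3.14e+00  1.00e-03 -1.28e-01] [0.4 1.2 0.5]
top bearing_housing 0.74 [492.4 194.5  34.6]
top housing_centre 0.63 [529.4 191.4  34. ]
top jaw_block 0.92 [470.2 348.    0.5]
scene bearing_housing 0.9 [492.1 193.2  37.9]
scene housing_centre 0.74 [530.7 194.5  31.7]
scene jaw_block 0.67 [468.  345.7   4.5]
[[491.7 242.4]
 [578.2 232.1]
 [567.4 140.4]
 [481.1 151.3]] [529.60619114 191.55317146]
19.08038399566899 -79.10003113084709
```

View pics/g_top.png

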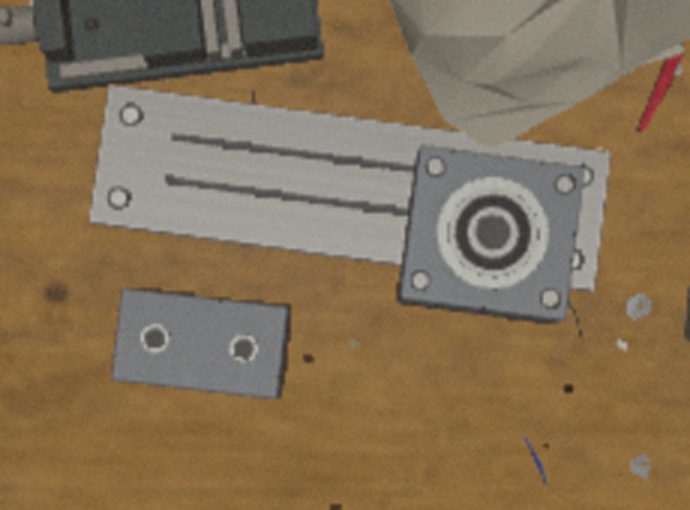

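The picture shows the housing flat on the plate with its bearing face up (bearing at about pixel 490,232) and square to the plate. Its centre is about 19 mm behind the front edge and 79 mm right of the plate's middle. The jaw block is still in place and the robot is clear of everything.

```bash
python3 -c "
from bench import *
print(close_job())"
```

```text
the job is handed in; nothing more can be done
None
```

I pushed the housing against the plate edge, tipped it over, and handed the job in (no verdict came back): it lies flat on the plate, bearing face up and square to it, centre about 19 mm behind the front edge, with the jaw block left in place.

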